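# Close and lock the specimen transport case

### The arm

A 7-joint arm with a two-finger parallel gripper is mounted at the origin on a cart in front of the work surface, level with it; the furniture and walls round the work are solid. World frame = base frame: x ahead of the robot, y to its left, z up, the work surface at z = 0. Lengths are in m, angles in rad, forces in N, time in s.
With the tool pointing down it reaches from about 0.4 to 0.875 m from the base axis. Payload 19.3 kg.
Tool frame: the origin (TCP) lies where the fingers leave the gripper's body, on its centre line; the fingertips stand bot.tip_reach ahead of it and the grasp point (between the pads) lies 54 mm ahead of it (bot.tip_reach is the distance from the TCP to the fingertips, in m); z points along the fingers, y is the line along which they close (so a half turn about z gives the same grasp; the last joint's range is limited). The gripper opens to 85 mm and grips with 20 to 120 N. Pads are 22 mm wide; open, the fingers measure 114 mm over their backs; the gripper's body (76 mm by 85 mm) begins 54 mm behind the grasp point. The pads swing forward as they close: fully open they stand 13 mm farther back than shut.
Start: joints at [-1.303, 0.521, -0.036, 1.599, 0.021, 1.021, -0.113], TCP at [0.207, 0.59, 0.304] pointing down, gripper open.
Joint ranges: [-2.91, 2.91], [-0.3, 2.13], [-1.5, 1.42], [0.17, 2.43], [-1.26, 4.41], [0.16, 1.93], [-2.52, 2.52]. Speed limits (rad/s): [1.89, 1.89, 2.39, 2.39, 3.01, 3.01, 3.01].

### API

Orientations are given as [roll, pitch, yaw] about the fixed x, y, z axes, in that order (R = Rz(yaw) Ry(pitch) Rx(roll)).
In Python, from workcell import bot gives the robot as it stands. The module is installed in compiled form; this text tells all that it offers.
- The arm moves only by the shell command python3 -m jog 'ROWS' [FORCE]. ROWS is JSON, a list that holds one entry, the list of rows, each a list of 7 numbers: the shift along the tool's x, y, z in mm, then the turn, a rotation vector about the tool's x, y, z in rad, then the opening, from 0 (shut) to 1 (fully open). In form: [[[tx, ty, tz, wx, wy, wz, fingers], ...]]. A call has 1 to 5 rows; each row shifts and turns the commanded pose from where the row before left it, along the tool's axes as they then stand; what a row does not reach is not made up. A row lasts 1/10 s, in which the tool goes at most 50 mm and 8.59 degrees, less where a joint would pass 70% of its speed; a pose out of reach is approached as far as the arm can. A call is refused whole if a number of a shift passes 50 or a number of a turn 0.15, either way. A call with a gripper value outside its range is refused whole. The fingers move at their own pace and stop on an object; FORCE is the grip in N (left out, the last holds). Time passes only in rows, so rows that do not move let the fingers close. It gives the time, the measured TCP pose, the force, the opening and the grip force at its end, in the units of the state.
- bot.observe(): the state, without advancing time (a new reading comes with each control period).
- bot.grab_frame(name): name is "side" or "top"; returns a dict with "img" (420x560x3 uint8, red, green, blue), "intrinsics" (3x3 intrinsics, pixels), "R" (3x3) and "t" (3): a world point X has camera coordinates R X + t. Camera axes: x right, y down, z forward; pixel columns grow to the right and rows downward; lengths in m; the calibration is good to about 2 mm. A picture is of the moment at which its call begins. There is no depth.
- bot.job_done(): hands the job in; it is judged then, once.
Trained networks look in a picture, given as the dict that the camera call returned (one of the last four; its "shot" number tells which), for a name from the list of things; names that differ only in an ending like _2 or _b are one class to them, and where a whole thing is asked for, a point or a joint stands for the part that bears it (a point fixed in the world has none). Each returns a list of dicts, best first, with "conf" (0 to 1); they miss things now and then, are a little off and sometimes report something else, mostly with a low value. They report only what shows in the picture. A call takes as long as a camera call.
- bot.trace(query, picture): "region" (420x560 bool, what is visible of it).
- bot.spot_point(query, picture): "xyz" ([x, y, z] in m, in world coordinates, good to about 4 mm: a listed point, or the origin of a listed thing).
The state is a dict: "clock": time; "qpos": joint angles; "qd": joint speeds; "joint_efforts": joint torques, N m; "position": TCP position; "tool_rot": TCP orientation; "force": force on the tool from outside, world axes, zero at the start; "moment": the same for the moment, N m; "grip_width": finger opening in m; "finger_force": force on a finger pad.
Only numpy, scipy, OpenCV 4.12 (cv2) and the standard library are available. Lean on these libraries where they do the work, as an engineer would, in place of code of your own. Each camera call takes 0.05 s, during which the arm holds its last target. There are 200 camera calls.

### The job

Close the grey transport case: lower the blue cover plate level over the case's two steel studs until it lies fully home and flat on the rim, without forcing it, then lock it by turning the red T-head that comes up through its slot a full quarter turn counter-clockwise (seen from above). The insert that carries the studs may sit a few millimetres to either end of the case, so feel for them; leave the other things on the desk where they are and let go of everything at the end.

Things in the scene. Friction and masses are not known exactly. Their poses are not given: they have to be found in the camera images.
- case: Grey open tub, fixed: 116 mm along its x, 212 along y, 50 high, walls 6, ledges 11 mm wide inside the rim at both ends; origin under its centre. In it a black insert with packed tubes, two studs and the T-head. The insert is clamped, true in x and yaw but anywhere within 9 mm either way ALONG THE CASE'S Y; this shift is not reported (feel or see it) and it cannot be pushed along.
- stud_a_mid (a point): Where the top of one stud would be with the insert in the middle, fixed to the case at (+38, +80, 90) mm. The real stud stands up to 9 mm off along the case's y: upright steel, 10 mm thick, tip chamfered 1 mm, top 90 mm above the desk (40 above the rim). Both studs and the T-head share the same shift.
- stud_b_mid (a point): The same for the other stud, at (-38, -80, 90) mm of the case.
- thead_mid (a point): Where the top of the red T-head's grip fin would be with the insert in the middle, at (0, +58, 84) mm of the case; the real one has the same unreported shift along y as the studs.
- toggle (a joint): Red T-head on an upright stem: 0 = bar along the case's y (passes the cover's slot), grows counter-clockwise from above, stop at 1.62 rad, starts 0 to 0.06, stays where left (friction 0.05 N m). Bar 30 mm long, 8 thick, 58 to 66 mm above the desk, so 2 mm above the seated cover; on it a grip fin 24 long, 8 thick, up to 84 mm.
- cover: Blue plate, loose, 0.25 kg: 112 mm (x) by 200 (y) by 6 thick; origin under its centre. Black grip fin on its middle, 14 mm (x) by 40 (y), to 38 mm above the underside. Round 12 mm holes at (+38, +80) and (-38, -80), slot 13 (x) by 38 (y) at (0, +58). Goes on with x, y along the case's x, y. Home, its underside is 50 mm above the desk and the studs stick out 34 mm.
- spray_bottle: Bystander: round white spray bottle, 104 x 88 x 162 mm, loose, upright; origin under its centre.
- stapler: Bystander: black desk stapler, 36 x 128 x 47 mm, loose; origin under its centre.
- stamp: Bystander: wooden hand stamp, 27 x 46 x 70 mm, loose, upright; origin under its centre.
- label_roll: Bystander: white roll of labels, 68 x 68 x 26 mm, loose, lying flat; origin under its centre.

How it is judged:
By the outcome, as a careful person would: the job done as asked, in the order asked, and still so for the second after the job is handed in, with the robot touching nothing.
It also fails if it takes over 72 s, if anything falls off the work surface, if the arm or the gripper's body presses on something with over 40 N, if the wrist force passes 120 N, or if a joint passes its speed limit or range.

## Working session

There is one attempt and no reset: what is moved stays moved. The work goes in short steps, Python scripts to look and compute and a shell command to move; the robot and the scene stay as the last step left them, time stands still between calls to the robot, and variables do not carry over. Pictures are saved under pics/ and viewed, at most 10 in all, crops included, and the job is handed in when it is done.

```bash
mkdir -p pics
python3 - <<'E'
from workcell import bot
import cv2,numpy as np
s=bot.observe(); print({k:np.round(v,3).tolist() for k,v in s.items()}, bot.tip_reach)
for n in("top","side"):
    f=bot.grab_frame(n); cv2.imwrite(f"pics/{n}0.png",f["img"][:,:,::-1])
    np.savez(f"{n}_cal.npz",K=f["intrinsics"],R=f["R"],t=f["t"])
    print(n,np.round(-f["R"].T@f["t"],3))
    for q in("case","stud_a_mid","stud_b_mid","thead_mid","cover","spray_bottle","stapler","stamp","label_roll"):
        try: print(q,[(np.round(d["xyz"],3).tolist(),round(d["conf"],2)) for d in bot.spot_point(q,f)[:2]])
        except Exception as e: print(q,e)
E
```

```text
{'clock': 0.0, 'qpos': [-1.303, 0.522, -0.036, 1.6, 0.021, 1.021, -0.113], 'qd': [0.0, 0.001, -0.001, -0.001, -0.001, -0.001, -0.002], 'joint_efforts': [0.0, -92.71, 1.98, -36.995, 0.018, 0.008, 0.0], 'position': [0.207, 0.589, 0.303], 'tool_rot': [-3.14, 0.0, 2.804], 'force': [0.147, 0.165, -0.265], 'moment': [0.038, -0.041, -0.018], 'finger_force': 0.0, 'grip_width': 0.086} 0.0726
top [0.438 0.088 1.646]
case [([0.484, -0.177, -0.001], 0.55)]
stud_a_mid [([0.501, -0.086, 0.089], 0.61)]
stud_b_mid [([0.462, -0.26, 0.093], 0.7), ([0.47, -0.118, 0.086], 0.21)]
thead_mid [([0.47, -0.121, 0.087], 0.65)]
cover [([0.478, 0.212, -0.0], 0.92)]
spray_bottle [([0.717, -0.17, 0.003], 0.85), ([0.498, 0.423, -0.007], 0.32)]
stapler [([0.681, 0.284, -0.0], 0.61), ([0.487, -0.178, -0.004], 0.41)]
stamp [([0.502, 0.426, -0.006], 0.42)]
label_roll [([0.391, 0.444, -0.001], 0.73)]
side [0.544 1.103 0.556]
case [([0.485, -0.177, -0.003], 0.85)]
stud_a_mid [([0.501, -0.091, 0.094], 0.85), ([0.39, 0.437, -0.003], 0.56)]
stud_b_mid [([0.467, -0.262, 0.093], 0.92), ([0.474, -0.12, 0.082], 0.71)]
thead_mid [([0.474, -0.12, 0.081], 0.91), ([0.502, -0.089, 0.093], 0.73)]
cover [([0.476, 0.212, -0.001], 0.96)]
spray_bottle [([0.715, -0.166, -0.0], 0.96)]
stapler [([0.678, 0.283, -0.002], 0.97)]
stamp [([0.493, 0.423, -0.001], 0.66)]
label_roll [([0.394, 0.439, -0.002], 0.77)]
```

View pics/top0.png

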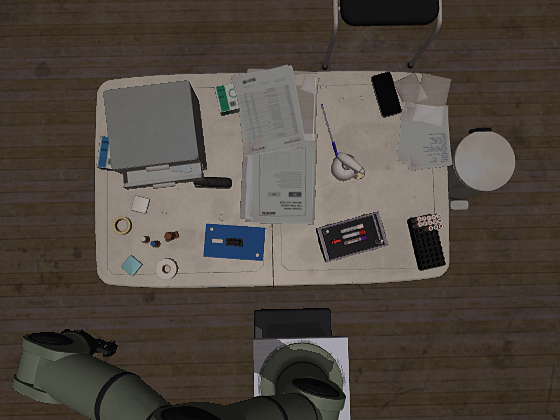

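View pics/side0.png

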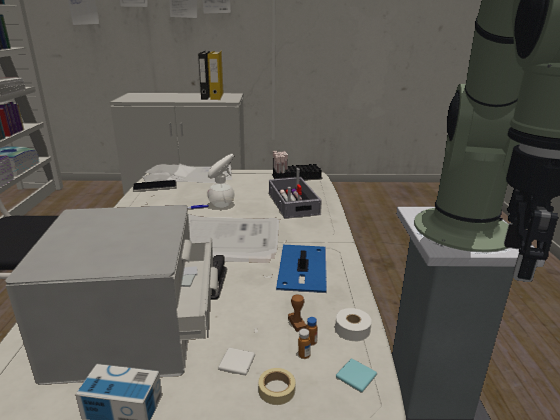

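Cover (top view ≈ (234,241), slot to +y) lies nearly square. The case (≈ (351,236)) is yawed roughly 13°, with the T-head at (336,241). I'll fit both outlines to get accurate yaw and position.

```bash
cat > h.py <<'E'
from workcell import bot
import cv2,numpy as np
from scipy.optimize import minimize
def box(x0,x1,y0,y1,z0,z1): return np.array([[x,y,z] for x in(x0,x1) for y in(y0,y1) for z in(z0,z1)])/1000
M={"case":[box(-58,58,-106,106,0,50)],"cover":[box(-56,56,-100,100,0,6),box(-7,7,-20,20,6,38)]}
def place(P,p,z=0):
    c,s=np.cos(p[2]),np.sin(p[2]); return P@np.array([[c,s,0],[-s,c,0],[0,0,1]])+[p[0],p[1],z]
def proj(f,X):
    Y=(X@f["R"].T+f["t"])@f["intrinsics"].T; return Y[:,:2]/Y[:,2:]
S=8
def sil(f,name,p,z=0,sh=(420,560)):
    m=np.zeros(sh,np.float32); 
    big=np.zeros((sh[0]*4,sh[1]*4),np.uint8)
    for b in M[name]:
        h=cv2.convexHull(proj(f,place(b,p,z)).astype(np.float32)); cv2.fillConvexPoly(big,np.round(((h+.5)*4-.5)*16).astype(np.int32),255,shift=4)
    return cv2.resize(big,(sh[1],sh[0]),interpolation=cv2.INTER_AREA)/255.
def fit(name,fr,p0,z=0):
    rs=[(f,r[0]["region"].astype(float)) for f in fr if (r:=bot.trace(name,f))]
    c=lambda q: sum(np.abs(sil(f,name,[q[0]/1e3,q[1]/1e3,q[2]/1e2],z)-r).sum()/r.sum() for f,r in rs)
    x0=np.array([p0[0]*1e3,p0[1]*1e3,p0[2]*1e2])
    o=minimize(c,x0,method="Nelder-Mead",options=dict(initial_simplex=x0+np.vstack([np.zeros(3),np.diag([6,6,6])])))
    return o.x[0]/1e3,o.x[1]/1e3,o.x[2]/1e2,o.fun/len(rs)
E
python3 - <<'E'
from h import *
a=bot.grab_frame("top");b=bot.grab_frame("side")
for n,p in(("case",(.485,-.177,.23)),("cover",(.477,.212,0))):
    for fr in([a],[b],[a,b]): print(n,np.round(fit(n,fr,p),4))
E
```

```text
case [ 0.4846 -0.1765  0.2529  0.0488]
case [ 0.4849 -0.1771  0.2452  0.045 ]
case [ 0.4847 -0.1763  0.2473  0.0468]
cover [ 0.4767  0.2148 -0.0955  0.0713]
cover [ 0.4768  0.2151 -0.0924  0.0601]
cover [ 0.4766  0.2148 -0.0912  0.0663]
```

```bash
python3 -m jog '[[[0,0,0,0,0,0.15,1],[0,0,0,0,0,0.15,1],[0,0,0,0,0,0.15,1],[0,0,0,0,0,0.15,1],[0,0,0,0,0,0.15,1]]]' 60; python3 -m jog '[[[0,0,0,0,0,0.15,0.6],[0,0,0,0,0,0.15,0.6],[0,0,0,0,0,0.15,0.6],[0,0,0,0,0,0.03,0.6]]]'
```

```text
clock: 2.0
position: [0.2071, 0.5897, 0.3039]
tool_rot: [-3.142, -0.0, 2.048]
force: [0.2, -0.7, -0.4]
grip_width: 0.0852
finger_force: 0.0
clock: 2.4
position: [0.207, 0.5898, 0.3038]
tool_rot: [3.141, 0.0, 1.57]
force: [-0.5, -0.8, -1.5]
grip_width: 0.0511
finger_force: 0.0
```

```bash
python3 -m jog '[[[-37.5,27,8,0,0,0,0.6],[-37.5,27,8,0,0,0,0.6],[-37.5,27,8,0,0,0,0.6],[-37.5,27,8,0,0,0,0.6],[-37.5,27,8,0,0,0,0.6]]]'; python3 -m jog '[[[-37.5,27,12,0,0,0,0.6],[-37.5,27,12,0,0,0,0.6],[-37.5,27,12,0,0,0,0.6],[-37.5,27,12,0,0,0,0.6],[-37.5,27,12,0,0,0.092,0.6]]]';python3 -m jog '[[[0,0,0,0,0,0,0.6],[0,0,0,0,0,0,0.6]]]'
```

```text
clock: 2.9
position: [0.3435, 0.4011, 0.2638]
tool_rot: [3.141, -0.0, 1.578]
force: [0.2, 1.8, 0.1]
grip_width: 0.0509
finger_force: 0.0
clock: 3.4
position: [0.4792, 0.2139, 0.2036]
tool_rot: [3.141, -0.001, 1.486]
force: [1.2, 0.5, 0.2]
grip_width: 0.0509
finger_force: 0.0
clock: 3.6
position: [0.4786, 0.2146, 0.2037]
tool_rot: [-3.141, 0.0, 1.483]
force: [-1.2, 0.6, 0.0]
grip_width: 0.0518
finger_force: 0.0
```

```bash
python3 -m jog '[[[0,-2,35,0,0,0.004,0.6],[0,0,35,0,0,0,0.6],[0,0,25,0,0,0,0.6],[0,0,15,0,0,0,0.6],[0,0,8,0,0,0,0.6]]]';python3 -m jog '[[[0,0,0,0,0,0,0],[0,0,0,0,0,0,0],[0,0,0,0,0,0,0],[0,0,0,0,0,0,0],[0,0,0,0,0,0,0]]]' 60;python3 -m jog '[[[0,0,0,0,0,0,0],[0,0,0,0,0,0,0],[0,0,-10,0,0,0,0],[0,0,-10,0,0,0,0],[0,0,0,0,0,0,0]]]'
```

```text
clock: 4.1
position: [0.4753, 0.2169, 0.0849]
tool_rot: [-3.14, -0.0, 1.482]
force: [-0.4, -0.0, 0.2]
grip_width: 0.0509
finger_force: 0.0
clock: 4.6
position: [0.4765, 0.2162, 0.087]
tool_rot: [3.141, -0.001, 1.478]
force: [-1.4, 0.3, 6.7]
grip_width: 0.0129
finger_force: 59.8
clock: 5.1
position: [0.4769, 0.2159, 0.1077]
tool_rot: [3.14, -0.001, 1.478]
force: [-0.7, -0.4, -2.9]
grip_width: 0.013
finger_force: 58.9
```

```bash
python3 -m jog '[[[0,0,-33,0,0,-0.113,0],[0,0,-33,0,0,-0.113,0],[0,0,-33,0,0,-0.114,0],[-20,-5,0,0,0,0,0],[-38,-8.8,0,0,0,0,0]]]' 80;python3 -m jog '[[[-38,-8.8,0,0,0,0,0],[-38,-8.8,0,0,0,0,0],[-38,-8.8,0,0,0,0,0],[-38,-8.8,0,0,0,0,0],[-38,-8.8,0,0,0,0,0]]]';python3 -m jog '[[[-38,-8.8,0,0,0,0,0],[-38,-8.8,0,0,0,0,0],[-38,-8.8,0,0,0,0,0],[-20,-3.8,0,0,0,0,0],[0,0,0,0,0,0,0]]]'
python3 -m jog '[[[0,0,0,0,0,0,0],[0,0,0,0,0,0,0]]]'
python3 - <<'E'
from h import *
o=bot.observe(); print(o["position"],o["tool_rot"],o["force"],o["moment"])
a=bot.grab_frame("top");b=bot.grab_frame("side")
z=o["position"][2]-.087
for fr in([a],[b],[a,b]): print(np.round(fit("cover",fr,(.485,-.177,.247),z),4))
cv2.imwrite("pics/hov_t.png",cv2.resize(a["img"][180:300,280:430,::-1],None,fx=5,fy=5)); cv2.imwrite("pics/hov_s.png",cv2.resize(b["img"][130:250,230:380,::-1],None,fx=5,fy=5))
E
```

```text
clock: 5.6
position: [0.4772, 0.1577, 0.206]
tool_rot: [3.139, -0.001, 1.822]
force: [1.3, -0.5, -3.6]
grip_width: 0.0122
finger_force: 83.5
clock: 6.1
position: [0.4806, -0.0405, 0.2052]
tool_rot: [3.141, 0.0, 1.818]
force: [1.1, -0.8, -3.2]
grip_width: 0.0123
finger_force: 83.5
clock: 6.6
position: [0.4838, -0.1795, 0.2051]
tool_rot: [3.142, 0.001, 1.813]
force: [0.8, 0.9, -3.2]
grip_width: 0.012
finger_force: 83.5
clock: 6.8
position: [0.4844, -0.1753, 0.2049]
tool_rot: [3.142, -0.0, 1.819]
force: [-0.6, 0.2, -3.6]
grip_width: 0.0127
finger_force: 83.5
[ 0.48436765 -0.17527726  0.20491358] [ 3.14157105e+00 -4.10654219e-04  1.81890794e+00] [-0.62305096  0.19380901 -3.56905461] [ 0.00133931 -0.0310289  -0.02854802]
[ 0.4871 -0.1705  0.2877  1.3937]
[ 0.4837 -0.1762  0.2551  0.16  ]
[ 0.4843 -0.1744  0.2415  0.7931]
```

View pics/hov_s.png

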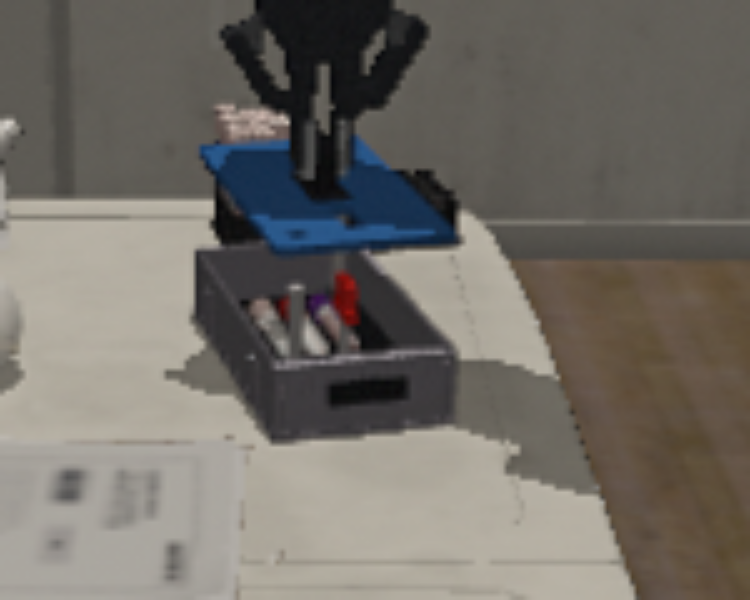

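View pics/hov_t.png

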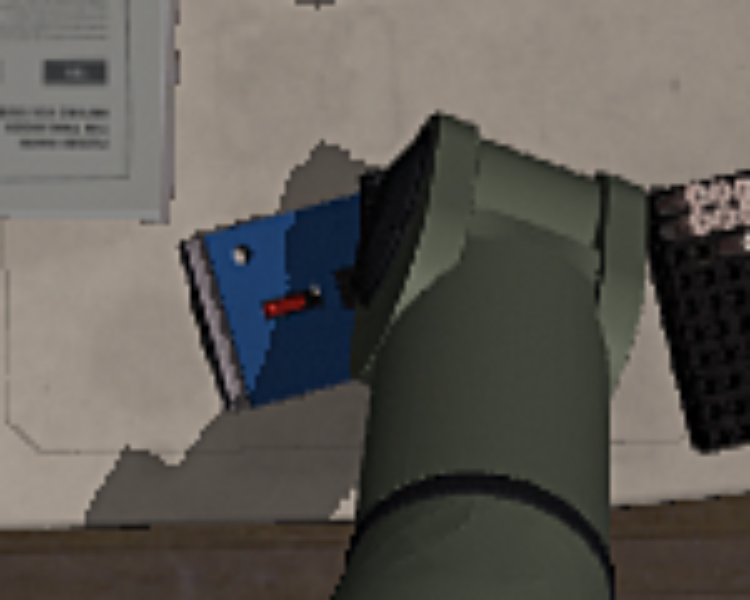

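The cover is held level above the case; side picture: stud near (297,285), red fin near (345,295). Next I estimate the insert shift from the first, unobstructed top picture.

Run:
```python
from h import *
p=(.4847,-.1764,.2475)
out=[]
for n in("top","side"):
    f=dict(np.load(f"{n}_cal.npz")); f["intrinsics"]=f["K"]
    im=cv2.imread(f"pics/{n}0.png"); 
    P=lambda x,y,z:proj(f,place(np.array([[x,y,z]])/1000,p))[0]
    c=P(0,0,60); 
    x0,y0=(c-[42,40]).astype(int); k=7 if n=="top" else 7
    cr=cv2.resize(im[y0:y0+80,x0:x0+84],None,fx=4.7,fy=7,interpolation=cv2.INTER_CUBIC) if 0 else cv2.resize(im[y0:y0+80,x0:x0+56 if 0 else x0+84],None,fx=4.7,fy=4.7,interpolation=cv2.INTER_CUBIC)
    for q in((38,80,90),(-38,-80,90),(0,58,84)):
        for s in(-9,0,9):
            u=(P(q[0],q[1]+s,q[2])-[x0,y0]+.5)*4.7; cv2.circle(cr,tuple(np.round(u).astype(int).tolist()),1,(0,255,0) if s else (255,255,0),-1)
    out.append(cr)
    b,g,r=[im[...,i].astype(float) for i in range(3)]
    w=np.clip(r-np.maximum(g,b)-40,0,None); t=P(0,58,75); yy,xx=np.mgrid[:420,:560]; w*=(np.hypot(xx-t[0],yy-t[1])<7)
    m=np.array([(w*xx).sum(),(w*yy).sum()])/w.sum()
    ss=np.arange(-12,12.1,.5); d=[np.linalg.norm(P(0,58+s,75)-m) for s in ss]; print(n,m,(w>0).sum(),"shift",ss[np.argmin(d)],"miss px",min(d))
cv2.imwrite("pics/ins.png",np.hstack(out))
```

```text
top [336.22933644 240.83003492] 24 shift -1.0 miss px 0.05198276017552563
side [298.8516436  188.34385813] 45 shift 3.0 miss px 0.04436051978424916
```

View pics/ins.png

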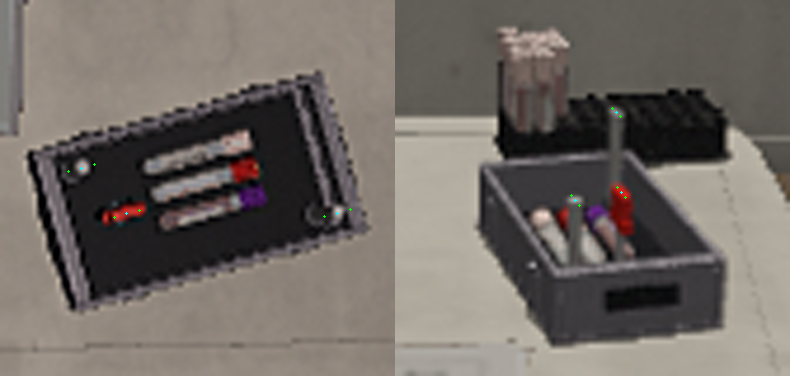

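Picture: the green shift-0 marks fall on both stud tops and the T-head to within about 2 mm, so shift ≈ -1 mm. Next: lower until contact.

```bash
python3 -m jog '[[[-0.8,0,10,0,0,0,0],[0,0,10,0,0,0,0],[0,0,2,0,0,0,0],[0,0,0,0,0,0,0],[0,0,0,0,0,0,0]]]'; for i in 1; do :; done; python3 -m jog '[[[0,0,2,0,0,0,0],[0,0,2,0,0,0,0],[0,0,0,0,0,0,0]]]'; python3 -m jog '[[[0,0,2,0,0,0,0],[0,0,1,0,0,0,0],[0,0,0,0,0,0,0]]]'; python3 -m jog '[[[0,0,1,0,0,0,0],[0,0,0,0,0,0,0],[0,0,0,0,0,0,0]]]'; python3 -c "
from workcell import bot;o=bot.observe();print(o['position'],o['force'],o['moment'])"
```

```text
clock: 7.6
position: [0.4845, -0.1771, 0.1829]
tool_rot: [-3.141, -0.0, 1.818]
force: [0.1, 0.3, -3.9]
grip_width: 0.0121
finger_force: 83.5
clock: 7.9
position: [0.4844, -0.177, 0.1787]
tool_rot: [-3.141, -0.0, 1.818]
force: [0.0, -0.0, -2.3]
grip_width: 0.0126
finger_force: 83.5
clock: 8.2
position: [0.4844, -0.177, 0.1758]
tool_rot: [-3.141, -0.0, 1.818]
force: [-0.0, 0.0, -2.3]
grip_width: 0.0125
finger_force: 83.5
clock: 8.5
position: [0.4845, -0.1771, 0.1749]
tool_rot: [-3.142, 0.0, 1.818]
force: [1.1, -0.4, -2.6]
grip_width: 0.0122
finger_force: 83.5
[ 0.48452942 -0.17707127  0.17491234] [ 1.07632683 -0.40444436 -2.61312496] [-0.00642487  0.01048733  0.01396653]
```

```bash
python3 -m jog '[[[0,0,1,0,0,0,0],[0,0,0,0,0,0,0],[0,0,0,0,0,0,0]]]'|egrep 'pos|force:'; python3 -m jog '[[[0,0,1,0,0,0,0],[0,0,0,0,0,0,0],[0,0,0,0,0,0,0]]]'|egrep 'pos|force:'; python3 -c "
from workcell import bot;o=bot.observe();print(o['position'],o['force'],o['moment'])"
```

```text
position: [0.4845, -0.1771, 0.1739]
force: [-0.6, -0.5, -2.1]
finger_force: 83.5
position: [0.4845, -0.177, 0.1729]
force: [-0.3, 1.0, -3.4]
finger_force: 83.5
[ 0.48450581 -0.17703436  0.17287753] [-0.29848279  0.97642091 -3.41901694] [ 0.00433239 -0.02009464  0.02313891]
```

```bash
for i in 1; do python3 -m jog '[[[0,0,1,0,0,0,0],[0,0,1,0,0,0,0],[0,0,0,0,0,0,0]]]'|egrep 'pos|force:'; python3 -m jog '[[[0,0,1,0,0,0,0],[0,0,1,0,0,0,0],[0,0,0,0,0,0,0]]]'|egrep 'pos|force:';done; python3 -c "
from workcell import bot;o=bot.observe();print(o['position'],o['force'],o['moment'])"
```

```text
position: [0.4845, -0.177, 0.1708]
force: [0.2, -0.1, -3.3]
finger_force: 83.5
position: [0.4844, -0.177, 0.1687]
force: [0.2, -0.4, -2.6]
finger_force: 83.5
[ 0.48443927 -0.17703781  0.16874089] [ 0.22078501 -0.4185877  -2.62467011] [0.01280839 0.070358   0.02544465]
```

```bash
python3 -m jog '[[[0,0,2,0,0,0,0],[0,0,2,0,0,0,0],[0,0,0,0,0,0,0]]]'|egrep 'pos|force:'
python3 - <<'E'
from h import *
o=bot.observe();print(o['position'],o['force'],o['moment'])
b=bot.grab_frame("side"); cv2.imwrite("pics/in_s.png",cv2.resize(b["img"][140:230,250:340,::-1],None,fx=6,fy=6,interpolation=cv2.INTER_CUBIC))
E
```

```text
position: [0.4844, -0.177, 0.1646]
force: [-0.0, 0.5, -3.4]
finger_force: 83.5
[ 0.48441147 -0.17700484  0.16460598] [-0.01997014  0.46695785 -3.38638076] [ 0.04516204  0.02406535 -0.03286319]
```

View pics/in_s.png

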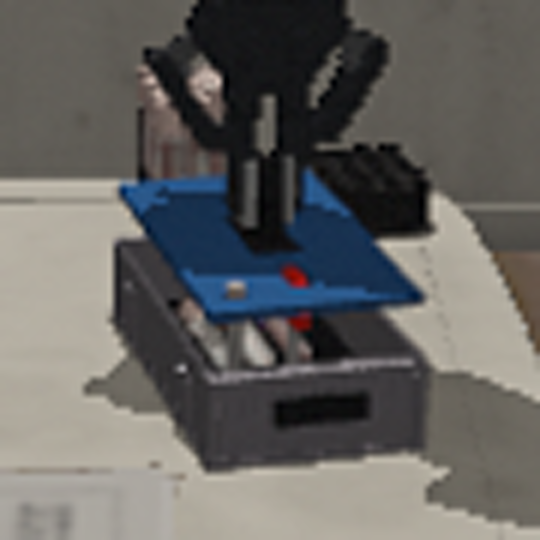

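Stud tip pokes through the hole at (236,288) and the red fin comes through the slot at (297,278). I continue down.

```bash
python3 -m jog '[[[0,0,2,0,0,0,0],[0,0,2,0,0,0,0],[0,0,2,0,0,0,0],[0,0,0,0,0,0,0]]]'|egrep 'pos|force:';python3 -m jog '[[[0,0,2,0,0,0,0],[0,0,2,0,0,0,0],[0,0,2,0,0,0,0],[0,0,0,0,0,0,0]]]'|egrep 'pos|force:';python3 -m jog '[[[0,0,2,0,0,0,0],[0,0,2,0,0,0,0],[0,0,2,0,0,0,0],[0,0,0,0,0,0,0]]]'|egrep 'pos|force:'; python3 -m jog '[[[0,0,2,0,0,0,0],[0,0,2,0,0,0,0],[0,0,2,0,0,0,0],[0,0,0,0,0,0,0]]]'|egrep 'pos|force:'; python3 -c "
from workcell import bot;o=bot.observe();print(o['position'],o['force'],o['moment'])"
```

```text
position: [0.4844, -0.177, 0.1586]
force: [-0.3, -0.9, -2.6]
finger_force: 83.5
position: [0.4844, -0.177, 0.1526]
force: [0.3, 0.5, -3.1]
finger_force: 83.5
position: [0.4844, -0.177, 0.1466]
force: [-0.3, 0.0, -3.7]
finger_force: 83.5
position: [0.4844, -0.177, 0.1406]
force: [-0.3, -0.3, -3.3]
finger_force: 83.5
[ 0.48440711 -0.17704609  0.14062692] [-0.30367069 -0.29796775 -3.27436186] [-0.04309967  0.00782181  0.07813378]
```

```bash
python3 -m jog '[[[0,0,1,0,0,0,0],[0,0,1,0,0,0,0],[0,0,0,0,0,0,0]]]'|egrep 'pos|force:';python3 -m jog '[[[0,0,1,0,0,0,0],[0,0,0,0,0,0,0]]]'|egrep 'pos|force:';python3 -m jog '[[[0,0,0.5,0,0,0,0],[0,0,0,0,0,0,0]]]'|egrep 'pos|force:'; python3 -m jog '[[[0,0,0.5,0,0,0,0],[0,0,0,0,0,0,0]]]'|egrep 'pos|force:'
```

```text
position: [0.4845, -0.177, 0.1388]
force: [0.5, 0.1, -3.0]
finger_force: 83.5
position: [0.4845, -0.1771, 0.1378]
force: [-0.2, -1.0, -3.3]
finger_force: 83.5
position: [0.4845, -0.177, 0.1374]
force: [-0.3, 0.1, -3.4]
finger_force: 83.5
position: [0.4845, -0.1771, 0.1371]
force: [-1.5, 1.6, 2.7]
finger_force: 84.2
```

```bash
python3 -m jog '[[[0,0,0.4,0,0,0,0],[0,0,0,0,0,0,0],[0,0,0,0,0,0,0]]]'|egrep 'pos|force:'; python3 -m jog '[[[0,0,0,0,0,0,0.4],[0,0,0,0,0,0,0.4],[0,0,0,0,0,0,0.4],[0,0,0,0,0,0,0.4],[0,0,0,0,0,0,0.4]]]' 40;python3 -m jog '[[[0,0,-15,0,0,0,0.4],[0,0,-25,0,0,0,0.4],[0,0,-25,0,0,0,0.4],[0,0,0,0,0,0,0.4],[0,0,0,0,0,0,0.4]]]'
python3 - <<'E'
from h import *
o=bot.observe();print(o['position'],o['tool_rot'],o['force'])
b=bot.grab_frame("side"); print("at .05",fit("cover",[b],(.484,-.178,.247),.05)); cv2.imwrite("pics/home.png",cv2.resize(b["img"][150:230,250:340,::-1],None,fx=7,fy=7,interpolation=cv2.INTER_CUBIC))
E
```

```text
position: [0.4846, -0.177, 0.1371]
force: [-4.6, 1.4, 13.3]
finger_force: 85.9
clock: 13.35
position: [0.4845, -0.177, 0.1364]
tool_rot: [-3.142, 0.0, 1.818]
force: [0.0, 0.6, -0.6]
grip_width: 0.0342
finger_force: 0.0
clock: 13.85
position: [0.4846, -0.177, 0.2017]
tool_rot: [3.141, 0.0, 1.818]
force: [-0.5, 0.7, -0.0]
grip_width: 0.0342
finger_force: 0.0
[ 0.48464241 -0.1769898   0.20168121] [3.14075711e+00 3.32811002e-04 1.81792474e+00] [-0.54800388  0.68376945 -0.01738924]
at .05 (np.float64(0.4856669109434676), np.float64(-0.1801582972447929), np.float64(0.2560327003900742), np.float64(0.15711719802424787))
```

View pics/home.png

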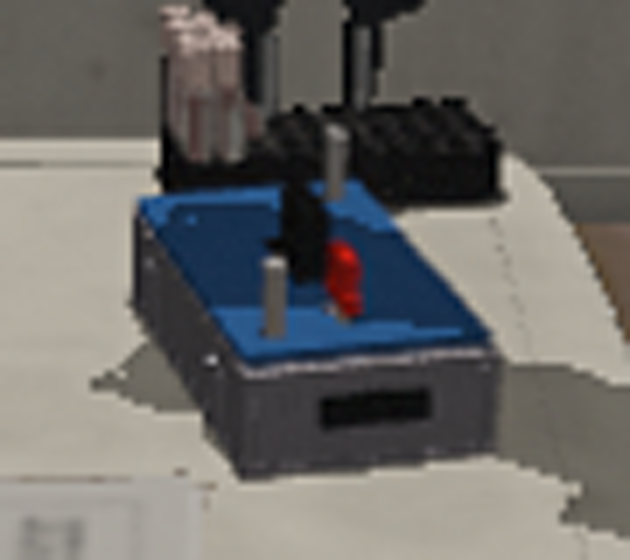

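Cover lies flat, with both studs sticking out ((275,290), (335,160)) and the red head above the slot at (345,280). Next: go to the T-head.

```bash
python3 -m jog '[[[28.5,0,0,0,0,0,0.35],[28.5,0,0,0,0,0,0.35],[0,0,15,0,0,0,0.35],[0,0,0,0,0,0,0.35],[0,0,0,0,0,0,0.35]]]' 40; python3 -m jog '[[[0,0,15,0,0,0,0.35],[0,0,15,0,0,0,0.35],[0,0,10,0,0,0,0.35],[0,0,5.5,0,0,0,0.35],[0,0,0,0,0,0,0.35]]]'
python3 - <<'E'
from h import *
b=bot.grab_frame("side"); cv2.imwrite("pics/th.png",cv2.resize(b["img"][150:230,250:340,::-1],None,fx=7,fy=7,interpolation=cv2.INTER_CUBIC)); print(bot.observe()["qpos"])
E
```

```text
clock: 14.45
position: [0.4704, -0.1222, 0.1861]
tool_rot: [-3.14, -0.0, 1.817]
force: [-0.2, 0.2, 0.2]
grip_width: 0.0301
finger_force: 0.0
clock: 14.95
position: [0.4704, -0.1221, 0.1406]
tool_rot: [-3.141, -0.0, 1.817]
force: [1.0, -0.4, -1.1]
grip_width: 0.0297
finger_force: 0.0
[ 0.01427425  0.57538755  0.15566328  2.09020309 -0.18049235  0.48854806
  0.55148477]
```

View pics/th.png

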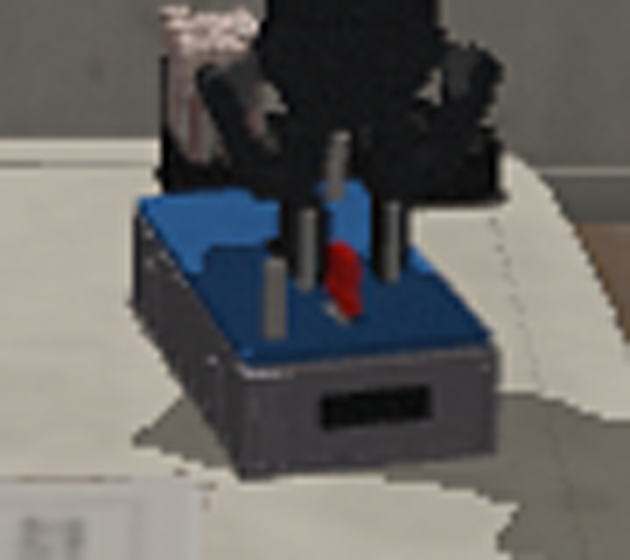

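Fingers straddle the red fin (fin at (345,280), pads at (305,250) and (390,240)). Close and turn counter-clockwise.

```bash
python3 -m jog '[[[0,0,0,0,0,0,0],[0,0,0,0,0,0,0],[0,0,0,0,0,0,0],[0,0,0,0,0,0,0],[0,0,0,0,0,0,0]]]' 30; python3 -m jog '[[[0,0,0,0,0,-0.1,0],[0,0,0,0,0,-0.1,0],[0,0,0,0,0,-0.1,0]]]'
```

```text
clock: 15.5
position: [0.4705, -0.122, 0.1416]
tool_rot: [3.141, 0.0, 1.818]
force: [-3.1, -1.6, 6.0]
grip_width: 0.0072
finger_force: 33.5
clock: 15.8
position: [0.4707, -0.1218, 0.1416]
tool_rot: [3.141, 0.001, 2.122]
force: [-1.9, 0.4, 5.0]
grip_width: 0.0075
finger_force: 33.3
```

```bash
python3 -m jog '[[[0,0,-1,0,0,0,0],[0,0,0,0,0,-0.1,0],[0,0,0,0,0,-0.1,0],[0,0,0,0,0,-0.1,0],[0,0,0,0,0,-0.1,0]]]'; python3 -m jog '[[[0,0,0,0,0,-0.1,0],[0,0,0,0,0,-0.1,0],[0,0,0,0,0,-0.1,0],[0,0,0,0,0,-0.1,0]]]'; python3 -m jog '[[[0,0,0,0,0,-0.1,0],[0,0,0,0,0,-0.1,0],[0,0,0,0,0,-0.1,0],[0,0,0,0,0,-0.1,0]]]'; python3 -m jog '[[[0,0,0,0,0,-0.1,0],[0,0,0,0,0,0,0],[0,0,0,0,0,0,0]]]'; python3 -c "
from workcell import bot;o=bot.observe();print(o['qpos'],o['force'],o['moment'])"
```

```text
clock: 16.3
position: [0.4708, -0.1217, 0.1418]
tool_rot: [3.141, 0.0, 2.518]
force: [4.1, 0.5, -15.1]
grip_width: 0.0071
finger_force: 30.7
clock: 16.7
position: [0.4709, -0.1214, 0.1418]
tool_rot: [3.141, 0.0, 2.919]
force: [4.9, 3.3, -15.5]
grip_width: 0.0072
finger_force: 30.7
clock: 17.1
position: [0.4709, -0.1211, 0.1418]
tool_rot: [3.141, 0.001, -2.964]
force: [4.7, 5.9, -14.7]
grip_width: 0.0073
finger_force: 30.9
clock: 17.4
position: [0.4709, -0.121, 0.1418]
tool_rot: [3.141, 0.001, -2.868]
force: [4.6, 5.5, -13.4]
grip_width: 0.0077
finger_force: 31.0
[ 0.33904096  0.57333424 -0.27435446  2.07321904  0.29223176  0.53059652
  1.69747837] [  4.60502924   5.46161246 -13.40731431] [ 1.25985431 -1.00331795  0.09273825]
```

```bash
python3 -m jog '[[[0,0,0.5,0,0,0,0.05],[0,0,0,0,0,0,0.25],[0,0,0,0,0,0,0.25],[0,0,0,0,0,0,0.25],[0,0,0,0,0,0,0.25]]]'; python3 -m jog '[[[0,0,-10,0,0,0,0.25],[0,0,-25,0,0,0,0.25],[0,0,-35,0,0,0,0.25],[0,0,-40,0,0,0,0.25],[0,0,0,0,0,0,0.25]]]'
python3 - <<'E'
from h import *
o=bot.observe();print(o['position'],o['force'])
b=bot.grab_frame("side");a=bot.grab_frame("top"); cv2.imwrite("pics/end.png",np.hstack([cv2.resize(b["img"][150:230,260:340,::-1],None,fx=5,fy=5,interpolation=cv2.INTER_CUBIC),cv2.resize(a["img"][200:280,310:390,::-1],None,fx=5,fy=5,interpolation=cv2.INTER_CUBIC)]))
E
```

```text
clock: 17.9
position: [0.4706, -0.1219, 0.1416]
tool_rot: [-3.141, -0.0, -2.866]
force: [0.1, -0.4, -0.8]
grip_width: 0.0213
finger_force: 0.0
clock: 18.4
position: [0.4721, -0.122, 0.2565]
tool_rot: [-3.138, 0.006, -2.866]
force: [-0.1, 0.4, -0.8]
grip_width: 0.0208
finger_force: 0.0
[ 0.47207558 -0.12204278  0.25646056] [-0.09200634  0.35939323 -0.84937491]
```

View pics/end.png

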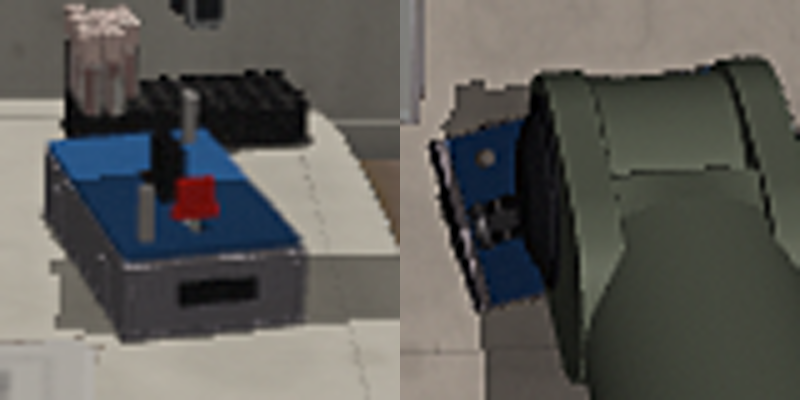

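The T-head bar stands crosswise over the slot at (195,200), the cover is flat on the rim, and the gripper is clear.

```bash
python3 -c "
from workcell import bot;print(bot.job_done())"
```

```text
the job is handed in; nothing more can be done
None
```

The cover is home and flat on the rim, the T-head is turned about 1.60 rad counter-clockwise, the gripper let go and stands clear, and the job was handed in at about 18.5 s; no verdict came back.

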